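# Slide the parts bin round the carton into its bay and seat it on the stop

## Task

Push the small grey bin of eye nuts along the bench, round the carton that stands in its way and clear of the basket and the tub, into the empty bay, and press it against the bay's stop with about 10 N for half a second, then let go and leave it straight in the bay. Never press it against the bay or its stop with more than 18 N: the stop is only clamped and must be found by feel. Keep the bin flat on the bench, let nothing touch the carton, basket or tub, and leave the loose things lying where they are.

Things in the scene. Friction and masses are not known exactly. Their poses are not given: they have to be found in the camera images.
- bin: loose open-topped grey plastic bin, to be pushed: 110 mm (its x) by 90 mm (its y) by 50 mm tall, walls 4 mm, solid floor 11 mm thick, eye nuts on it; 0.4 to 0.75 kg, needs 2 to 8 N to slide, more if pressed down. Origin at the centre of its underside. Its x axis starts within 0.25 rad of the bay's. Two parted fingertips pushing on one face turn it flush with them
- bay: fixed bay of two upright dark steel cheeks on the bench, no floor plate. Origin on the bench midway between them at the mouth; x points into the bay, away from the robot. Cheeks 35 mm tall, from x = 0 to 100 mm, 102 mm apart: the bin enters with its x along the bay's, 6 mm play a side. Flared lips reach to x = -22 mm, 123 mm apart there. The bin sticks out of the mouth when home
- backstop: fixed steel plate across the bay's rear, 90 mm wide, 45 mm tall, origin at its underside, 130 mm past the mouth. On a clamped rod it carries the stop: a stiff round pad, 32 mm diameter, 25 mm above the bench, its face anywhere from 20 to 75 mm nearer the mouth than this origin (set differently each time, not measured): the bin comes home with its centre 0 to 55 mm past the mouth
- carton: fixed open cardboard box, 90 by 90 mm, 85 mm tall, between the bin's start and the bay; origin at the centre of its underside, sides nearly along the bay's axes. Must not be touched
- basket: fixed white plastic open basket with slotted sides, 90 mm (its x) by 130 mm (its y), 45 mm tall, on the robot's side of the carton; origin at the centre of its underside. Must not be touched. Between carton and basket the bin has room to pass with about 25 mm or more on each side
- tub: fixed clear plastic tub of steel hardware, 130 mm (its x) by 90 mm (its y), 65 mm tall, to the left of the bay's mouth; origin at the centre of its underside. Must not be touched
- eye_ring: loose steel ring, 30 mm across, 10 mm tall, between carton and bay; origin at the centre of its underside. Leave alone
- turnbuckle: loose steel turnbuckle lying flat behind the carton, about 170 mm long, 14 mm tall; origin under its middle, length along its x. Leave alone
- jar: loose glass jar with steel lid, 56 mm across, 75 mm tall, to the right of the bin; origin at the centre of its underside. Leave alone
- spanner: loose spanner lying flat to the near right of the bench; origin under its middle, length along its x. Leave alone
Not all that is in view belongs to the job. Leave any red look-alike of the bin alone.

How it is judged:
On the way:
1. the bin stands in the bay and is pressed against the stop with 4 N or more for 0.3 s (contact force between bin and backstop above 4 N and x of bin in the frame of bay above -0.006 m), for 0.3 s.
At the end, for the whole second after the job is handed in: After having been pressed on the stop, the bin stands flat, still and released in the bay: its centre from 6 mm short of the mouth to 65 mm past it, within 9 mm of the bay's middle line, its x axis within 0.12 rad of the bay's (x of bin in the frame of bay between -0.006 and 0.065 m and y of bin in the frame of bay between -0.009 and 0.009 m and angle between the x axis of bin and the x axis of bay, either way round below 0.12 rad and angle between bin's own z axis and vertical below 0.05 rad and height (world z) of bin below 0.004 m and linear speed of bin below 0.01 m/s); the robot touches nothing.
It fails at once if the bin is pressed against the bay or its stop with more than 18 N (contact force between bin and bay above 18 N).
It fails at once if the bin is lifted more than 10 mm off the bench or tipped more than 0.2 rad (height (world z) of bin above 0.01 m or angle between bin's own z axis and vertical above 0.2 rad).
It fails at once if the carton, basket or tub is touched by the bin, the robot or anything else (contact force between anything else and carton above 0.5 N or contact force between anything else and basket above 0.5 N or contact force between anything else and tub above 0.5 N).
It fails at once if a loose thing other than the bin is moved more than 15 mm (distance of any of eye_ring, turnbuckle, jar, spanner from where it was at the start of the episode above 0.015 m).
It also fails if it takes over 72 s, if anything falls off the work surface, if the arm or the gripper's body presses on something with over 40 N, if the wrist force passes 120 N, or if a joint passes its speed limit or range.

## Robot

A 7-joint arm with a two-finger parallel gripper is mounted at the origin on the work surface. World frame = base frame: x ahead of the robot, y to its left, z up, the work surface at z = 0. Lengths are in m, angles in rad, forces in N, time in s.
With the tool pointing down it reaches from about 0.35 to 0.9 m from the base axis. Payload 19.9 kg.
Tool frame: the origin (TCP) lies on the mounting face of the last link; the fingertips stand 173 mm ahead of it and the grasp point (between the pads) lies 155 mm ahead of it (ctrl.tcp_to_grasp is the distance from the TCP to the grasp point, in m); z points along the fingers, y is the line along which they close (so a half turn about z gives the same grasp; the last joint's range is limited). The gripper opens to 85 mm and grips with 20 to 120 N. Pads are 22 mm wide; open, the fingers measure 114 mm over their backs; the gripper's body (76 mm by 85 mm) begins 54 mm behind the grasp point. The pads swing forward as they close: fully open they stand 13 mm farther back than shut.
Start: joints at [-1.145, 0.417, -0.01, 1.614, 0.005, 1.111, -0.053], TCP at [0.281, 0.558, 0.405] pointing down, gripper open.
Joint ranges: [-2.81, 2.81], [-0.39, 2.02], [-1.27, 1.25], [0.06, 2.57], [-1.19, 4.33], [0.19, 2], [-2.82, 2.82]. Speed limits (rad/s): [1.89, 1.89, 2.39, 2.39, 3.01, 3.01, 3.01].

## Interface

Orientations are given as [roll, pitch, yaw] about the fixed x, y, z axes, in that order (R = Rz(yaw) Ry(pitch) Rx(roll)).
In Python, from workcell import ctrl gives the robot as it stands. The module is installed in compiled form; this text tells all that it offers.
- The arm moves only by the tool apply_moves, never from a script. Its argument "commands" is a list that holds one entry, the list of rows, each a list of 7 numbers: the turn, a rotation vector about the world's x, y, z in rad, then the shift along the world's x, y, z in mm, then the opening, from 0 (shut) to 1 (fully open). A call has 1 to 10 rows; each row is the pose to reach, as a shift and turn from the pose commanded when the call began; what a row does not reach only later rows make up. A row lasts 1/8 s, in which the tool goes at most 62.5 mm and 10.7 degrees, less where a joint would pass 70% of its speed; a pose out of reach is approached as far as the arm can. A call with a gripper value outside its range is refused whole. The fingers move at their own pace and stop on an object; the grip force is fixed at half the most. Time passes only in rows, so rows that repeat a pose let the fingers close. It gives the time, the measured TCP pose, the force, the opening and the grip force at its end, in the units of the state.
- ctrl.observe(): the state, without advancing time (a new reading comes with each control period).
- ctrl.read_camera(name): name is "scene" or "top"; returns the picture (400x640x3 uint8, red, green, blue); there is no depth.
- ctrl.get_calibration(name): a dict with "fx", "fy", "cx", "cy" (pixels), "T" (4x4, takes a point from camera to world coordinates). Camera axes: x right, y up, looking along -z (the intrinsics and any distortion apply to the point x, -y, -z); pixel columns grow to the right and rows downward; lengths in m; the calibration is good to about 2 mm. A picture is of the moment at which its call begins. get_calibration takes no time and is no camera call.
- ctrl.job_done(): hands the job in; it is judged then, once.
Trained networks look in the newest picture that a camera, given by its name, has taken for a name from the list of things; names that differ only in an ending like _2 or _b are one class to them, and where a whole thing is asked for, a point or a joint stands for the part that bears it (a point fixed in the world has none). Each returns a list of dicts, best first, with "p" (0 to 1); they miss things now and then, are a little off and sometimes report something else, mostly with a low value. They report only what shows in the picture. A call takes as long as a camera call. They do not tell look-alikes from the thing itself.
- ctrl.boxes_of(camera, label): "bbox" ([centre column, centre row, width, height] in pixels, round what is visible of it).
- ctrl.cut_out(camera, label): "mask" (400x640 bool, what is visible of it) and "bbox" ([centre column, centre row, width, height] in pixels, round what is visible of it).
- ctrl.mark_of(camera, label): "location" ([column, row] in pixels: a listed point, or the origin of a listed thing).
The state is a dict: "t": time; "joints": joint angles; "qd": joint speeds; "joint_torque": joint torques, N m; "position": TCP position; "orientation": TCP orientation; "contact_force": force on the tool from outside, world axes, zero at the start; "moment": the same for the moment, N m; "grip_width": opening from 0.0 (shut) to 1.0 (fully open); "gripper_force": force on a finger pad.
Only numpy, scipy, OpenCV 4.12 (cv2) and the standard library are available. Lean on these libraries where they do the work, as an engineer would, in place of code of your own. Each camera call takes 0.05 s, during which the arm holds its last target. There are 200 camera calls.

## Working session

There is one attempt and no reset: what is moved stays moved. The work goes in short steps, Python scripts to look and compute and a tool call to move; the robot and the scene stay as the last step left them, time stands still between calls to the robot, and variables do not carry over. Pictures are saved under pics/ and viewed, at most 10 in all, crops included, and the job is handed in when it is done.

Besides the shell and the picture viewer there is one more tool, called after "Request:" as name(argument=value, ...), one argument or row to a line, values as JSON. apply_moves: Moves the arm, as the interface text tells. Its arguments: {"type":"object","properties":{"commands":{"type":"array","items":{"type":"array","items":{"type":"array","items":{"type":"number"}}}}},"required":["commands"]}

```bash
mkdir -p pics
cat > h.py <<'E'
import numpy as np, cv2
from workcell import ctrl
def save(cam,fn):
    im=ctrl.read_camera(cam); cv2.imwrite(fn,im[:,:,::-1]); return im
def ray(cam,uv,z=0.):
    c=ctrl.get_calibration(cam);T=np.array(c["T"])
    d=np.array([(uv[0]-c["cx"])/c["fx"],-(uv[1]-c["cy"])/c["fy"],-1.])
    d=T[:3,:3]@d;o=T[:3,3]; return o+d*(z-o[2])/d[2]
def proj(cam,p):
    c=ctrl.get_calibration(cam);T=np.array(c["T"])
    q=T[:3,:3].T@(np.array(p)-T[:3,3]); return np.array([c["cx"]+c["fx"]*q[0]/-q[2],c["cy"]+c["fy"]*-q[1]/-q[2]])
E
python3 - <<'E'
from h import *
print({k:v for k,v in ctrl.get_calibration("top").items()})
a=save("top","pics/top0.png"); save("scene","pics/scene0.png")
for n in "bin bay backstop carton basket tub eye_ring turnbuckle jar spanner".split():
    for r in ctrl.mark_of("top",n)[:3]: print(n,round(r["p"],2),np.round(r["location"]),np.round(ray("top",r["location"])[:2],3))
E
```

```text
{'fx': 380.64001183298217, 'fy': 380.64001183298217, 'cx': 319.76242506625664, 'cy': 191.58131295732565, 'T': array([[ 0.02276778,  0.98388881, -0.17732579,  0.34163905],
       [-0.99950997,  0.02621274,  0.01710858, -0.00836228],
       [ 0.02148114,  0.17684937,  0.98400349,  1.15034727],
       [ 0.        ,  0.        ,  0.        ,  1.        ]])}
bin 0.89 [454. 136.] [ 0.738 -0.45 ]
bin 0.74 [378. 183.] [ 0.58  -0.206]
backstop 0.59 [282. 128.] [0.749 0.094]
carton 0.63 [336. 161.] [ 0.648 -0.077]
basket 0.85 [332. 251.] [ 0.368 -0.069]
tub 0.8 [208. 177.] [0.584 0.315]
tub 0.22 [281. 130.] [0.741 0.1  ]
eye_ring 0.58 [306. 152.] [0.673 0.018]
turnbuckle 0.74 [342. 126.] [ 0.761 -0.093]
spanner 0.75 [406. 274.] [ 0.308 -0.29 ]
```

View pics/top0.png

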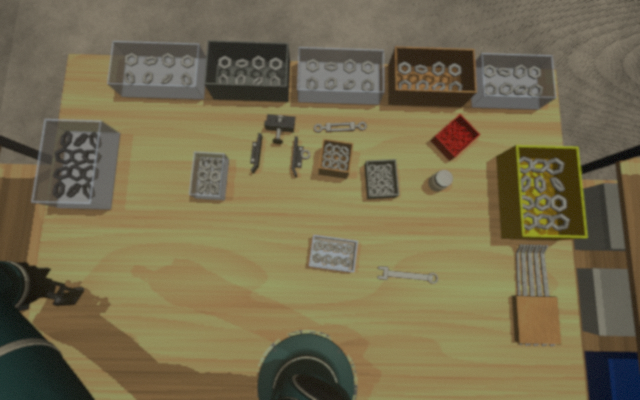

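View pics/scene0.png

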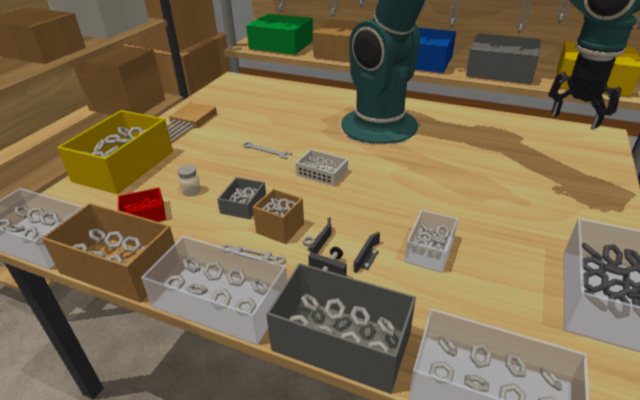

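The top picture shows two candidates for the bin: the grey box at (380,180) and the red one at (455,137). The grey one fits the description, since the red one is the look-alike. The carton is at (336,160), the basket at (332,253), the tub at (209,177), the bay cheeks at (256,153) and (298,155), the stop plate at (280,123) and the jar at (442,181). The scene picture shows the same layout from the far side.

Run:
```python
from h import *
a=cv2.imread("pics/top0.png")[105:285,180:420]
cv2.imwrite("pics/crop0.png",cv2.resize(a,(800,600),interpolation=cv2.INTER_CUBIC))
hs=dict(bin=.05,carton=.085,basket=.045,tub=.065)
for n in ["bin","carton","basket","tub","bay","backstop","jar"]:
    for r in ctrl.cut_out("top",n)[:3]:
        c,s,an=cv2.minAreaRect(np.argwhere(r["mask"])[:,::-1].astype(np.float32))
        b=cv2.boxPoints((c,s,an))
        print(n,round(r["p"],2),np.round(c),"top-plane corners",[list(np.round(ray("top",q,hs.get(n,0.03))[:2],3)) for q in b])
```

```text
bin 0.94 [381. 178.] top-plane corners [[np.float64(0.639), np.float64(-0.155)], [np.float64(0.649), np.float64(-0.254)], [np.float64(0.531), np.float64(-0.26)], [np.float64(0.521), np.float64(-0.164)]]
bin 0.84 [455. 137.] top-plane corners [[np.float64(0.708), np.float64(-0.355)], [np.float64(0.802), np.float64(-0.453)], [np.float64(0.732), np.float64(-0.513)], [np.float64(0.64), np.float64(-0.414)]]
bin 0.25 [440. 181.] top-plane corners [[np.float64(0.588), np.float64(-0.337)], [np.float64(0.625), np.float64(-0.407)], [np.float64(0.577), np.float64(-0.429)], [np.float64(0.54), np.float64(-0.36)]]
carton 0.73 [335. 159.] top-plane corners [[np.float64(0.582), np.float64(-0.017)], [np.float64(0.693), np.float64(-0.031)], [np.float64(0.682), np.float64(-0.121)], [np.float64(0.571), np.float64(-0.106)]]
basket 0.73 [333. 253.] top-plane corners [[np.float64(0.326), np.float64(0.003)], [np.float64(0.417), np.float64(-0.009)], [np.float64(0.399), np.float64(-0.145)], [np.float64(0.308), np.float64(-0.13)]]
tub 0.72 [209. 176.] top-plane corners [[np.float64(0.511), np.float64(0.35)], [np.float64(0.651), np.float64(0.347)], [np.float64(0.642), np.float64(0.242)], [np.float64(0.503), np.float64(0.247)]]
backstop 0.94 [279. 129.] top-plane corners [[np.float64(0.693), np.float64(0.151)], [np.float64(0.785), np.float64(0.148)], [np.float64(0.78), np.float64(0.055)], [np.float64(0.688), np.float64(0.059)]]
jar 0.73 [440. 180.] top-plane corners [[np.float64(0.594), np.float64(-0.344)], [np.float64(0.632), np.float64(-0.415)], [np.float64(0.581), np.float64(-0.438)], [np.float64(0.545), np.float64(-0.367)]]
```

View pics/crop0.png

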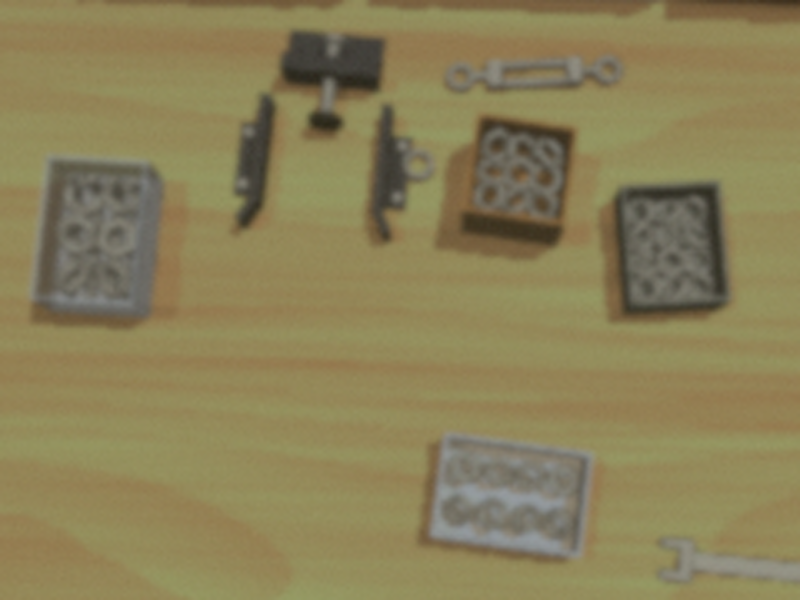

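The crop shows the grey bin with nuts, its rim at crop (617,187)–(727,303). The bay's cheeks run from (266,95) to (258,205) and from (387,105) to (378,205), with their lips down to row 238. The stop pad is at (325,118).

Run:
```python
from h import *
def w(pts,z): return np.array([ray("top",(180+u/3.3333,105+v/3.3333),z)[:2] for u,v in pts])
D=dict(bin=([(617,187),(718,182),(727,303),(627,310)],.05),carton=([(480,117),(575,128),(562,222),(467,213)],.085),
basket=([(445,435),(592,455),(580,555),(432,540)],.045),tub=([(48,158),(152,165),(143,308),(33,300)],.065),
cheekL=([(271,95),(265,200),(244,228)],.035),cheekR=([(384,105),(376,205),(384,238)],.035),plate=([(292,35),(384,40)],.045),pad=([(325,108)],.035),eye=([(418,166)],.005))
for k,(p,z) in D.items():
    q=w(p,z);print(k,np.round(q,3).tolist(),"mean",np.round(q.mean(0),3))
    if len(q)>1:
        d=np.diff(np.vstack([q,q[:1]]),axis=0);print("   len",np.round(np.linalg.norm(d,axis=1),3),"ang",np.round(np.arctan2(d[:,1],d[:,0]),3))
```

```text
bin [[0.636, -0.161], [0.643, -0.252], [0.533, -0.258], [0.525, -0.17]] mean [ 0.584 -0.21 ]
   len [0.091 0.11  0.089 0.112] ang [-1.492 -3.082  1.668  0.081]
carton [[0.686, -0.036], [0.679, -0.119], [0.594, -0.108], [0.6, -0.026]] mean [ 0.64  -0.072]
   len [0.084 0.085 0.082 0.087] ang [-1.661  3.017  1.502 -0.108]
basket [[0.411, -0.012], [0.397, -0.14], [0.312, -0.13], [0.322, -0.004]] mean [ 0.361 -0.072]
   len [0.129 0.086 0.127 0.09 ] ang [-1.681  3.026  1.494 -0.098]
tub [[0.644, 0.343], [0.64, 0.251], [0.513, 0.251], [0.517, 0.345]] mean [0.579 0.298]
   len [0.091 0.128 0.095 0.127] ang [-1.612 -3.136  1.523 -0.021]
cheekL [[0.718, 0.155], [0.619, 0.155], [0.593, 0.173]] mean [0.643 0.161]
   len [0.099 0.032 0.127] ang [ 3.137  2.556 -0.142]
cheekR [[0.711, 0.051], [0.617, 0.055], [0.587, 0.047]] mean [0.638 0.051]
   len [0.094 0.031 0.125] ang [ 3.099 -2.875  0.034]
plate [[0.772, 0.137], [0.77, 0.053]] mean [0.771 0.095]
   len [0.084 0.084] ang [-1.597  1.545]
pad [[0.707, 0.105]] mean [0.707 0.105]
eye [[0.663, 0.019]] mean [0.663 0.019]
```

Run:
```python
from h import *
s=ctrl.observe()
for k,v in s.items(): print(k,np.round(v,3))
print(ctrl.tcp_to_grasp)
from scipy.spatial.transform import Rotation as R
print(R.from_euler('xyz',s["orientation"]).as_matrix().round(3))
```

```text
t 0.95
joints [-1.146  0.417 -0.01   1.614  0.005  1.111 -0.053]
qd [-0.001  0.001 -0.001  0.     0.     0.001  0.001]
joint_torque [-2.0000e-03 -8.6420e+01  6.7700e-01 -4.3522e+01  1.9000e-02  2.0000e-03
  0.0000e+00]
position [0.281 0.558 0.405]
orientation [-3.142  0.     2.675]
contact_force [-0.533 -0.185 -0.568]
moment [-0.012  0.043 -0.046]
gripper_force 0.0
grip_width 1.002
0.1547
[[-0.893  0.45  -0.   ]
 [ 0.45   0.893 -0.   ]
 [-0.    -0.    -1.   ]]
```

Request:
apply_moves(
  commands=[
    [[0,0,0.12,100,-190,0,0.5],[0,0,0.24,200,-380,0,0.5],[0,0,0.35,300,-570,0,0.5],[0,0,0.467,399,-765,0,0.5],[0,0,0.467,399,-765,0,0.5],[0,0,0.467,399,-765,0,0.5],[0,0,0.467,399,-765,0,0.5],[0,0,0.467,399,-765,0,0.5],[0,0,0.467,399,-765,0,0.5],[0,0,0.467,399,-765,0,0.5]],
  ],
)

```text
t: 2.2
position: [0.5712, 0.0022, 0.4049]
orientation: [3.142, 0.001, -3.141]
contact_force: [1.2, 0.3, 0.2]
grip_width: 0.501
gripper_force: 0.0
```

Request:
apply_moves(
  commands=[
    [[0,0,0,27,-52,0,0.5],[0,0,0,54,-104,0,0.5],[0,0,0,81,-156,0,0.5],[0,0,0,109,-209,0,0.5],[0,0,0,109,-209,0,0.5],[0,0,0,109,-209,-60,0.5],[0,0,0,109,-209,-120,0.5],[0,0,0,109,-209,-120,0.5]],
  ],
)

```text
t: 3.2
position: [0.6784, -0.2039, 0.2807]
orientation: [3.14, -0.007, -3.141]
contact_force: [-0.1, 0.1, 0.9]
grip_width: 0.501
gripper_force: 0.0
```

Request:
apply_moves(
  commands=[
    [[0,0,0,0,-3,-50,0.5],[0,0,0,0,-3,-95,0.5],[0,0,0,0,-3,-95,0.5],[0,0,0,-15,-3,-95,0.5],[0,0,0,-25,-3,-95,0.5],[0,0,0,-32,-3,-95,0.5],[0,0,0,-39,-3,-95,0.5],[0,0,0,-46,-3,-95,0.5]],
  ],
)

```text
t: 4.2
position: [0.6335, -0.2078, 0.1902]
orientation: [-3.141, 0.001, -3.141]
contact_force: [4.0, -0.2, 2.4]
grip_width: 0.501
gripper_force: 2.0
```

```bash
cat > m.py <<'E'
from h import *
def m(fn=None):
    im=ctrl.read_camera("top")
    if fn: cv2.imwrite(fn,cv2.resize(im[105:285,180:420,::-1],(800,600),interpolation=cv2.INTER_CUBIC))
    for r in ctrl.cut_out("top","bin")[:2]:
        b=cv2.boxPoints(cv2.minAreaRect(np.argwhere(r["mask"])[:,::-1].astype(np.float32)))
        q=np.array([ray("top",x,.045)[:2] for x in b]);d=np.diff(q,axis=0)
        print(round(r["p"],2),q.mean(0).round(3),np.linalg.norm(d,axis=1).round(3),np.arctan2(d[:,1],d[:,0]).round(3))
    for r in ctrl.mark_of("top","bin")[:2]: print("mark",round(r["p"],2),ray("top",r["location"])[:2].round(3))
    s=ctrl.observe();print(s["t"],np.round(s["position"],4),np.round(s["contact_force"],1),np.round(s["orientation"],3))
E
python3 -c "
from m import *;m('pics/c1.png')"
```

```text
mark 0.86 [ 0.729 -0.445]
mark 0.52 [0.582 0.309]
4.35 [ 0.633  -0.2079  0.1894] [ 0.1 -1.1  0.5] [ 3.141e+00 -1.000e-03 -3.142e+00]
```

View pics/c1.png

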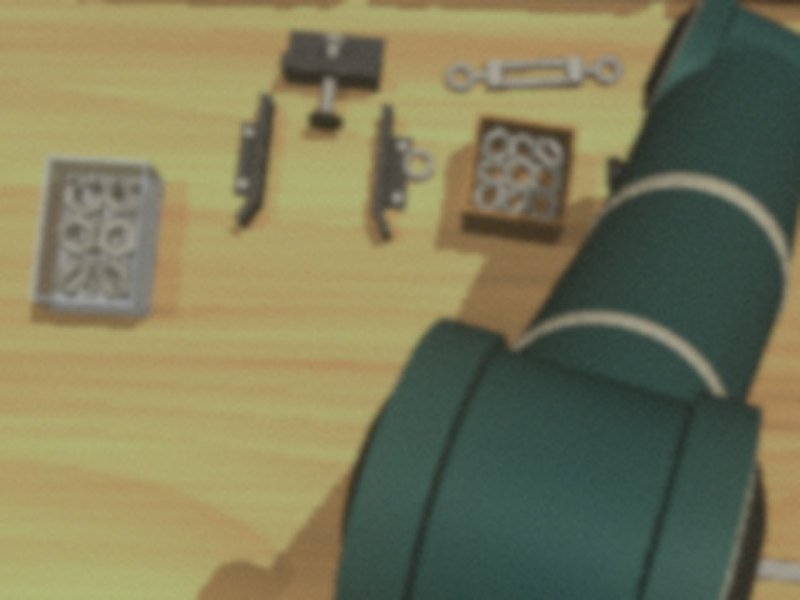

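The arm hides the bin from the top camera; the 4 N reading shows contact. I'll push on, then back off, lift and look.

Request:
apply_moves(
  commands=[
    [[0,0,0,-8,0,0,0.5],[0,0,0,-18,0,0,0.5],[0,0,0,-28,0,0,0.5],[0,0,0,-38,0,0,0.5],[0,0,0,-48,0,0,0.5],[0,0,0,-57,0,0,0.5],[0,0,0,-64,0,0,0.5],[0,0,0,-64,0,0,0.5]],
  ],
)

```text
t: 5.35
position: [0.5691, -0.208, 0.1897]
orientation: [-3.142, -0.0, 3.141]
contact_force: [0.5, -0.6, -0.9]
grip_width: 0.502
gripper_force: 0.0
```

Request:
apply_moves(
  commands=[
    [[0,0,0,15,0,0,0.5],[0,0,0,25,0,40,0.5],[0,0,-0.18,15,-20,100,0.5],[0,0,-0.36,0,-60,160,0.5],[0,0,-0.54,-20,-110,160,0.5],[0,0,-0.72,-40,-160,160,0.5],[0,0,-0.9,-60,-200,160,0.5],[0,0,-1.08,-66,-240,160,0.5],[0,0,-1.26,-66,-240,160,0.5],[0,0,-1.44,-66,-240,160,0.5]],
  ],
)

```text
t: 6.6
position: [0.5044, -0.4484, 0.3496]
orientation: [-3.141, 0.0, 1.696]
contact_force: [0.1, 0.6, -0.8]
grip_width: 0.502
gripper_force: 0.0
```

```bash
python3 -c "
from m import *;m('pics/c2.png')"
```

```text
0.86 [ 0.722 -0.436] [0.129 0.093 0.128] [-0.768 -2.387  2.362]
0.63 [ 0.5   -0.206] [0.095 0.113 0.094] [-1.544  3.129  1.595]
mark 0.93 [ 0.494 -0.212]
6.75 [ 0.5045 -0.4477  0.3495] [-0.4 -0.6  0.7] [-3.141  0.     1.706]
```

View pics/c2.png

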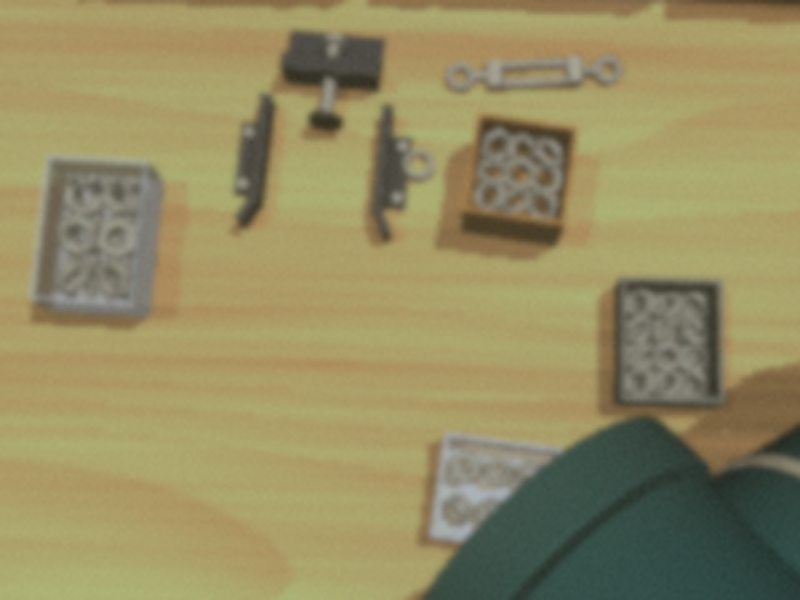

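The bin is now straight, its rim at crop (615–720, 282–405), centre near (0.50, −0.208), between the rows of the carton and the basket. Next I'll push it in +y with the tool at yaw 1.546.

Request:
apply_moves(
  commands=[
    [[0,0,-0.1,-4,40,0,0.7],[0,0,-0.155,-4,90,0,0.7],[0,0,-0.155,-4,158,-10,0.7],[0,0,-0.155,-4,158,-60,0.7],[0,0,-0.155,-4,158,-110,0.7],[0,0,-0.155,-4,158,-161,0.7],[0,0,-0.155,-4,158,-161,0.7],[0,0,-0.155,-4,168,-161,0.7]],
  ],
)

```text
t: 7.75
position: [0.5, -0.2807, 0.1905]
orientation: [3.14, 0.001, 1.548]
contact_force: [-0.2, -0.2, 0.9]
grip_width: 0.701
gripper_force: 0.0
```

Request:
apply_moves(
  commands=[
    [[0,0,0,0,5,0,0.7],[0,0,0,0,10,0,0.7],[0,0,0,0,15,0,0.7],[0,0,0,0,22,0,0.7],[0,0,0,0,30,0,0.7],[0,0,0,0,40,0,0.7],[0,0,0,0,50,0,0.7],[0,0,0,0,60,0,0.7]],
  ],
)

```text
t: 8.75
position: [0.4995, -0.2191, 0.1886]
orientation: [-3.142, 0.0, 1.547]
contact_force: [0.1, -3.7, 2.5]
grip_width: 0.699
gripper_force: 2.0
```

```bash
python3 -c "
from m import *;m('pics/c3.png')"
```

```text
0.98 [ 0.722 -0.436] [0.134 0.092 0.133] [-0.798 -2.422  2.333]
0.61 [ 0.537 -0.144] [0.042 0.059 0.042] [ 0.009 -1.544  3.141]
mark 0.83 [ 0.735 -0.448]
mark 0.5 [ 0.498 -0.169]
8.9 [ 0.4996 -0.2189  0.1884] [-0.5 -0.7 -0.4] [-3.141e+00 -1.000e-03  1.548e+00]
```

View pics/c3.png

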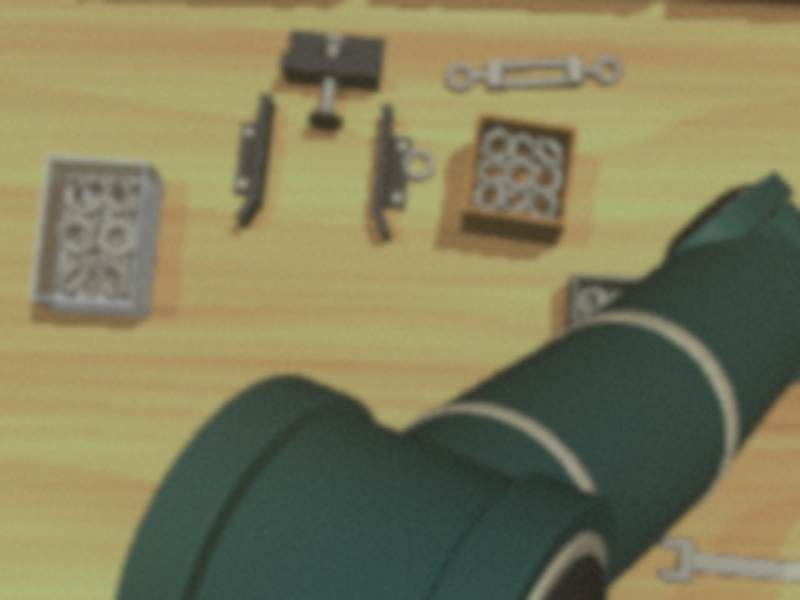

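The bin's far-left corner shows at crop (570,280), well clear of the carton's base at row ~242. I'll push on.

Request:
apply_moves(
  commands=[
    [[0,0,0,0,8,0,0.7],[0,0,0,0,20,0,0.7],[0,0,0,0,34,0,0.7],[0,0,0,0,48,0,0.7],[0,0,0,0,62,0,0.7],[0,0,0,0,76,0,0.7],[0,0,0,0,90,0,0.7],[0,0,0,0,104,0,0.7],[0,0,0,0,117,0,0.7],[0,0,0,0,130,0,0.7]],
  ],
)

```text
t: 10.15
position: [0.4995, -0.089, 0.1887]
orientation: [-3.141, 0.0, 1.547]
contact_force: [0.8, -1.5, -1.7]
grip_width: 0.7
gripper_force: 0.9
```

Request:
apply_moves(
  commands=[
    [[0,0,0,0,13,0,0.7],[0,0,0,0,27,0,0.7],[0,0,0,0,41,0,0.7],[0,0,0,0,55,0,0.7],[0,0,0,0,69,0,0.7],[0,0,0,0,83,0,0.7],[0,0,0,0,97,0,0.7],[0,0,0,0,110,0,0.7],[0,0,0,0,120,0,0.7],[0,0,0,0,126,0,0.7]],
  ],
)

```text
t: 11.4
position: [0.4995, 0.0367, 0.1886]
orientation: [-3.141, 0.0, 1.547]
contact_force: [0.6, -2.3, -0.9]
grip_width: 0.698
gripper_force: 1.0
```

```bash
python3 -c "
from m import *;m('pics/c4.png')"
```

```text
0.96 [ 0.721 -0.435] [0.134 0.093 0.132] [-0.768 -2.387  2.362]
mark 0.78 [ 0.736 -0.443]
mark 0.17 [ 0.587 -0.388]
11.55 [0.4995 0.0363 0.1887] [ 0.5 -0.4 -0.2] [-3.141 -0.     1.547]
```

View pics/c4.png

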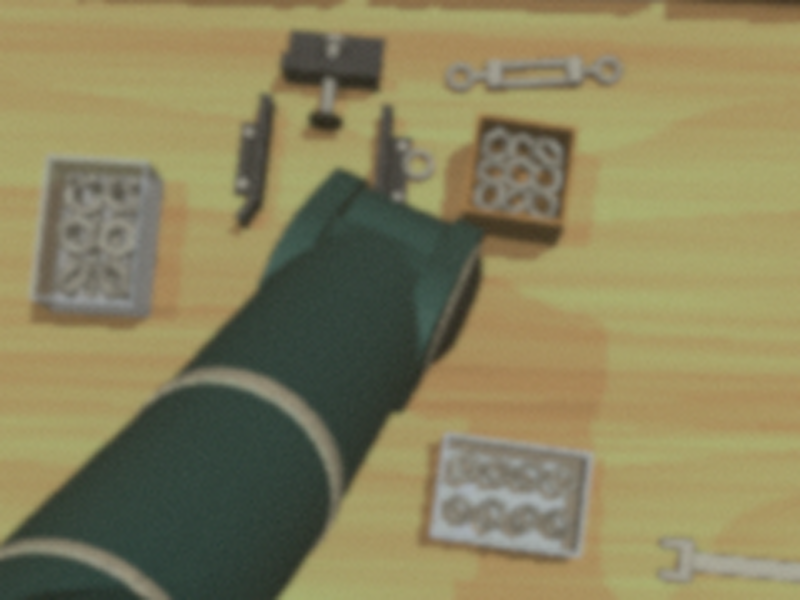

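The arm covers the bin again. I'll push it the last few mm, then clear off to the right and measure.

Request:
apply_moves(
  commands=[
    [[0,0,0,0,6,0,0.7],[0,0,0,0,12,0,0.7],[0,0,0,0,15,0,0.7],[0,0,0,0,0,0,0.7],[0,0,0,0,-10,30,0.6],[0,0,0.18,-5,-40,90,0.5],[0,0,0.36,-20,-80,140,0.5],[0,0,0.54,-40,-130,160,0.5],[0,0,0.72,-60,-170,160,0.5],[0,0,0.9,-80,-200,160,0.5]],
  ],
)

```text
t: 12.8
position: [0.418, -0.1663, 0.3491]
orientation: [3.141, 0.001, 2.451]
contact_force: [0.4, 0.1, 0.7]
grip_width: 0.502
gripper_force: 0.0
```

```bash
python3 -c "
from m import *;m('pics/c5.png')"
```

```text
0.86 [ 0.722 -0.436] [0.139 0.091 0.138] [-0.84  -2.471  2.291]
0.71 [0.5   0.107] [0.114 0.093 0.114] [-0.017 -1.614  3.11 ]
mark 0.8 [ 0.73  -0.444]
mark 0.64 [0.493 0.109]
12.95 [ 0.4182 -0.1659  0.3488] [-0.   0.6 -0.1] [ 3.141 -0.     2.443]
```

View pics/c5.png

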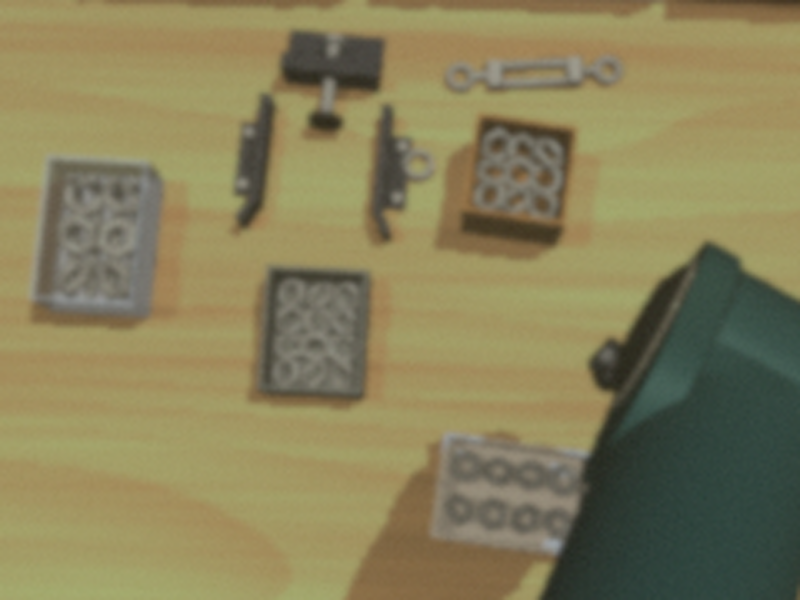

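The bin stands at about (0.50, 0.107), rim at crop (270,268)–(367,395), facing the bay. Next I'll check its lateral alignment with the bay using a model overlay.

Run:
```python
from h import *
import sys
from m import *
im=save("top","pics/full5.png")
def w(pts,z): return np.array([ray("top",(180+u/3.3333,105+v/3.3333),z)[:2] for u,v in pts])
q=w([(270,268),(370,270),(366,398),(258,393)],.05);print("bin hand",q.mean(0).round(4))
Z=6;x0,y0=232,112
big=cv2.resize(im[y0:y0+90,x0:x0+80,::-1],None,fx=Z,fy=Z,interpolation=cv2.INTER_CUBIC)
def P(o,yaw,p):
    R=np.array([[np.cos(yaw),-np.sin(yaw)],[np.sin(yaw),np.cos(yaw)]])
    xy=np.array(o)+R@np.array(p[:2]); u=proj("top",[*xy,p[2]]); return tuple(int(v) for v in ((u-[x0,y0])*Z+Z/2))
def line(o,yaw,pts,c): cv2.polylines(big,[np.array([P(o,yaw,p) for p in pts],np.int32)],False,c,1)
o,yaw=(.616,.1065),-.03
for s in (1,-1):
    line(o,yaw,[(-.022,s*.0615,.035),(0,s*.051,.035),(.1,s*.051,.035)],(0,255,0))
    line(o,yaw,[(-.022,s*.0615,0),(0,s*.051,0),(.1,s*.051,0)],(255,255,0))
line(o,yaw,[(.13,.045,.045),(.13,-.045,.045)],(0,0,255))
o,yaw=(.499,.107),-.03
line(o,yaw,[(-.055,-.045,.05),(.055,-.045,.05),(.055,.045,.05),(-.055,.045,.05),(-.055,-.045,.05)],(255,0,255))
cv2.imwrite("pics/ov.png",big)
```

```text
bin hand [0.4982 0.1025]
```

View pics/ov.png

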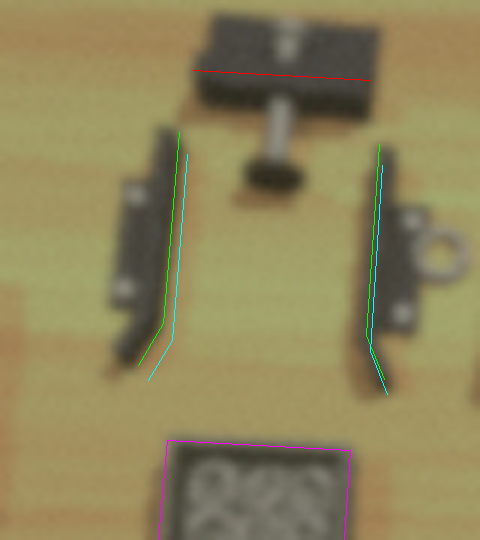

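Bay overlay (green) fits; the bin's real edges are about 1 mm right of the magenta model, so it stands roughly 4 mm right of the bay's line. I'll slide it left by that much during the push and keep yaw at −0.03.

Request:
apply_moves(
  commands=[
    [[0,0,0.17,-18,55,0,0.5],[0,0,0.34,-18,110,0,0.5],[0,0,0.5,-18,165,0,0.5],[0,0,0.665,-18,220,0,0.5],[0,0,0.665,-18,275,0,0.5],[0,0,0.665,-18,275,-50,0.5],[0,0,0.665,-18,275,-105,0.5],[0,0,0.665,-18,275,-150,0.5],[0,0,0.665,-18,275,-160,0.5],[0,0,0.665,-18,275,-160,0.5]],
  ],
)

```text
t: 14.25
position: [0.4017, 0.1113, 0.189]
orientation: [-3.141, -0.0, 3.111]
contact_force: [0.0, 0.7, -0.3]
grip_width: 0.498
gripper_force: 0.0
```

Request:
apply_moves(
  commands=[
    [[0,0,0,18,0,0,0.5],[0,0,0,26,0,0,0.5],[0,0,0,32,0,0,0.5],[0,0,0,37,0,0,0.5],[0,0,0,42,0,0,0.5],[0,0,0,48,0.5,0,0.5],[0,0,0,55,1.5,0,0.5],[0,0,0,62,2.5,0,0.5],[0,0,0,69,3.5,0,0.5],[0,0,0,76,4,0,0.5]],
  ],
)

```text
t: 15.5
position: [0.478, 0.1152, 0.1886]
orientation: [-3.142, 0.0, 3.112]
contact_force: [-1.6, -0.2, -0.1]
grip_width: 0.499
gripper_force: 1.1
```

```bash
python3 -c "
from m import *;m()
c=ctrl.cut_out('scene','bin')
ctrl.read_camera('scene')
for r in ctrl.cut_out('scene','bin')[:2]: print(r['p'],r['bbox'])
print(ray('top',(277.3,143.7),.009))"
```

```text
0.58 [ 0.723 -0.435] [0.14  0.094 0.138] [-0.798 -2.423  2.333]
0.46 [0.567 0.073] [0.018 0.054 0.018] [-1.543 -3.105  1.597]
mark 0.6 [ 0.727 -0.444]
mark 0.47 [0.537 0.103]
15.65 [0.478  0.1151 0.1887] [ 0.6 -0.4 -1. ] [-3.142e+00  1.000e-03  3.112e+00]
0.8 [141.8, 205.2, 49.3, 36.7]
0.59 [359.1, 216.2, 43.2, 44.3]
[0.69505804 0.10728067 0.009     ]
```

Request:
apply_moves(
  commands=[
    [[0,0,0,3,0,0,0.5],[0,0,0,7,-0.1,0,0.5],[0,0,0,11,-0.2,0,0.5],[0,0,0,15,-0.4,0,0.5],[0,0,0,19,-0.5,0,0.5],[0,0,0,23,-0.6,0,0.5]],
  ],
)

```text
t: 16.55
position: [0.5008, 0.1145, 0.1887]
orientation: [-3.142, 0.0, 3.112]
contact_force: [-4.2, 0.1, 2.1]
grip_width: 0.498
gripper_force: 2.0
```

Request:
apply_moves(
  commands=[
    [[0,0,0,3,-0.1,0,0.5],[0,0,0,6,-0.2,0,0.5],[0,0,0,9,-0.3,0,0.5],[0,0,0,12,-0.4,0,0.5],[0,0,0,15,-0.5,0,0.5]],
  ],
)

```text
t: 17.18
position: [0.5157, 0.114, 0.1886]
orientation: [-3.141, 0.0, 3.112]
contact_force: [-3.3, -0.1, 0.9]
grip_width: 0.499
gripper_force: 1.6
```

```bash
python3 -c "
from m import *
im=ctrl.read_camera('scene');cv2.imwrite('pics/s6.png',cv2.resize(im[190:290,280:400,::-1],None,fx=6,fy=6,interpolation=cv2.INTER_CUBIC))
s=ctrl.observe();print(s['position'],s['contact_force'],s['moment'])"
```

```text
[0.51604048 0.11398452 0.18866839] [-1.3748777  -0.30796727 -0.78774172] [0.08508787 0.14232974 0.04969338]
```

View pics/s6.png

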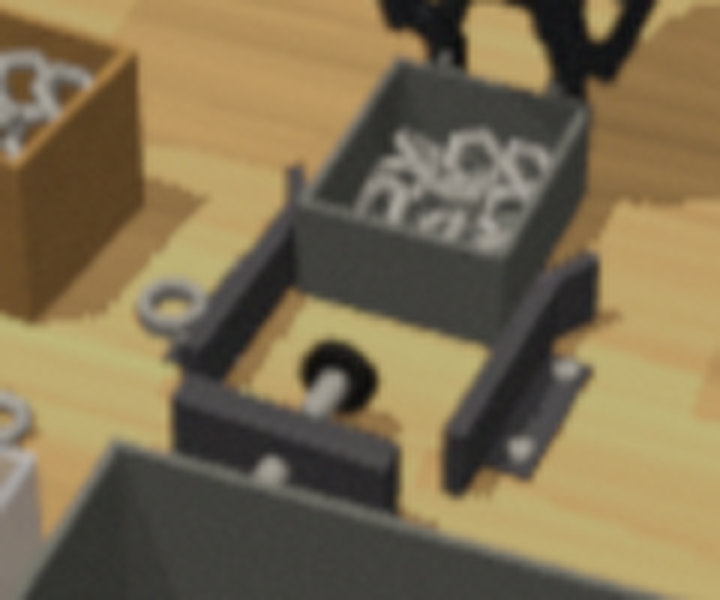

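The picture shows the bin entering between the cheeks with clearance on both sides, at crop (400–500, 230–330), and the pad about 50 mm ahead at (340,375). I'll go on in small steps.

Request:
apply_moves(
  commands=[
    [[0,0,0,3,-0.1,0,0.5],[0,0,0,6,-0.2,0,0.5],[0,0,0,9,-0.3,0,0.5],[0,0,0,12,-0.4,0,0.5],[0,0,0,15,-0.5,0,0.5],[0,0,0,18,-0.5,0,0.5],[0,0,0,21,-0.6,0,0.5],[0,0,0,24,-0.7,0,0.5],[0,0,0,27,-0.8,0,0.5]],
  ],
)

```text
t: 18.35
position: [0.5427, 0.1132, 0.1886]
orientation: [-3.141, -0.0, 3.112]
contact_force: [-1.9, 0.5, -2.0]
grip_width: 0.495
gripper_force: 1.0
```

Request:
apply_moves(
  commands=[
    [[0,0,0,2,0,0,0.5],[0,0,0,4,-0.1,0,0.5],[0,0,0,6,-0.2,0,0.5],[0,0,0,7,-0.2,0,0.5],[0,0,0,8,-0.2,0,0.5]],
  ],
)

```text
t: 18.98
position: [0.5505, 0.113, 0.1887]
orientation: [-3.142, -0.0, 3.112]
contact_force: [-3.2, -0.4, 0.5]
grip_width: 0.501
gripper_force: 1.3
```

```bash
python3 -c "
from m import *
s=ctrl.observe();print(s['position'],s['contact_force'],s['moment'])"
```

```text
[0.55051965 0.11299984 0.1886764 ] [-3.196326   -0.4044505   0.53739879] [-0.0019617   0.52313073  0.03590244]
```

Request:
apply_moves(
  commands=[
    [[0,0,0,2,0,0,0.5],[0,0,0,4,-0.1,0,0.5],[0,0,0,6,-0.2,0,0.5],[0,0,0,7,-0.2,0,0.5],[0,0,0,8,-0.2,0,0.5],[0,0,0,9,-0.3,0,0.5]],
  ],
)

```text
t: 19.73
position: [0.5595, 0.1127, 0.1887]
orientation: [-3.142, -0.0, 3.112]
contact_force: [-2.7, -0.4, 1.7]
grip_width: 0.5
gripper_force: 1.6
```

Request:
apply_moves(
  commands=[
    [[0,0,0,0.7,0,0,0.5],[0,0,0,1.4,0,0,0.5],[0,0,0,2,-0.1,0,0.5]],
  ],
)

```text
t: 20.1
position: [0.5615, 0.1126, 0.1887]
orientation: [-3.142, 0.0, 3.112]
contact_force: [-3.9, 0.9, 1.4]
grip_width: 0.501
gripper_force: 1.7
```

Request:
apply_moves(
  commands=[
    [[0,0,0,0.5,0,0,0.5],[0,0,0,1,0,0,0.5],[0,0,0,1.5,0,0,0.5]],
  ],
)

```text
t: 20.48
position: [0.563, 0.1126, 0.1887]
orientation: [-3.141, 0.0, 3.112]
contact_force: [-2.4, 0.3, 1.0]
grip_width: 0.502
gripper_force: 1.8
```

Request:
apply_moves(
  commands=[
    [[0,0,0,0.5,0,0,0.5],[0,0,0,1,0,0,0.5],[0,0,0,1.5,-0.1,0,0.5]],
  ],
)

```text
t: 20.85
position: [0.5645, 0.1125, 0.1886]
orientation: [-3.142, 0.0, 3.112]
contact_force: [-3.7, -0.2, 2.2]
grip_width: 0.504
gripper_force: 1.8
```

Request:
apply_moves(
  commands=[
    [[0,0,0,0.5,0,0,0.5],[0,0,0,1,0,0,0.5],[0,0,0,1.5,0,0,0.5]],
  ],
)

```text
t: 21.22
position: [0.566, 0.1125, 0.1887]
orientation: [-3.141, 0.0, 3.112]
contact_force: [-4.1, 0.6, 2.8]
grip_width: 0.498
gripper_force: 1.9
```

Request:
apply_moves(
  commands=[
    [[0,0,0,0.5,0,0,0.5],[0,0,0,1,0,0,0.5],[0,0,0,1.5,-0.1,0,0.5]],
  ],
)

```text
t: 21.6
position: [0.5675, 0.1125, 0.1887]
orientation: [-3.142, 0.0, 3.112]
contact_force: [-3.0, 1.5, 1.6]
grip_width: 0.501
gripper_force: 1.9
```

Request:
apply_moves(
  commands=[
    [[0,0,0,0.5,0,0,0.5],[0,0,0,1,0,0,0.5],[0,0,0,1.5,0,0,0.5]],
  ],
)

```text
t: 21.98
position: [0.569, 0.1124, 0.1887]
orientation: [-3.141, -0.0, 3.112]
contact_force: [-3.5, 0.4, 2.4]
grip_width: 0.503
gripper_force: 2.0
```

Request:
apply_moves(
  commands=[
    [[0,0,0,0.5,0,0,0.5],[0,0,0,1,0,0,0.5],[0,0,0,1.5,-0.1,0,0.5]],
  ],
)

```text
t: 22.35
position: [0.5705, 0.1123, 0.1886]
orientation: [-3.142, 0.0, 3.112]
contact_force: [-4.5, -0.0, 2.2]
grip_width: 0.501
gripper_force: 2.0
```

Request:
apply_moves(
  commands=[
    [[0,0,0,0.5,0,0,0.5],[0,0,0,1,0,0,0.5],[0,0,0,1.5,0,0,0.5]],
  ],
)

```text
t: 22.72
position: [0.572, 0.1123, 0.1887]
orientation: [-3.141, 0.0, 3.112]
contact_force: [-3.8, -0.4, 2.7]
grip_width: 0.504
gripper_force: 2.0
```

Request:
apply_moves(
  commands=[
    [[0,0,0,0.5,0,0,0.5],[0,0,0,1,0,0,0.5],[0,0,0,1.5,-0.1,0,0.5]],
  ],
)

```text
t: 23.1
position: [0.5735, 0.1123, 0.1887]
orientation: [-3.142, 0.0, 3.112]
contact_force: [-3.7, 0.4, 3.5]
grip_width: 0.495
gripper_force: 1.9
```

Request:
apply_moves(
  commands=[
    [[0,0,0,0.5,0,0,0.5],[0,0,0,1,0,0,0.5],[0,0,0,1.5,0,0,0.5]],
  ],
)

```text
t: 23.48
position: [0.5748, 0.1122, 0.1886]
orientation: [-3.141, -0.001, 3.112]
contact_force: [-9.9, 0.8, 6.8]
grip_width: 0.499
gripper_force: 4.5
```

Contact: the force rose from 3.7 to 9.9 N. I'll add a hair and hold.

Request:
apply_moves(
  commands=[
    [[0,0,0,0.2,0,0,0.5],[0,0,0,0.2,0,0,0.5]],
  ],
)

```text
t: 23.72
position: [0.5748, 0.1122, 0.1885]
orientation: [-3.141, -0.001, 3.112]
contact_force: [-8.0, 0.5, 5.6]
grip_width: 0.502
gripper_force: 4.1
```

Request:
apply_moves(
  commands=[
    [[0,0,0,0.4,0,0,0.5],[0,0,0,0.4,0,0,0.5]],
  ],
)

```text
t: 23.98
position: [0.575, 0.1122, 0.1885]
orientation: [-3.141, -0.002, 3.112]
contact_force: [-11.0, 0.2, 7.7]
grip_width: 0.501
gripper_force: 5.4
```

Request:
apply_moves(
  commands=[
    [[0,0,0,0.3,0,0,0.5],[0,0,0,0.3,0,0,0.5],[0,0,0,0.3,0,0,0.5],[0,0,0,0.3,0,0,0.5],[0,0,0,0.3,0,0,0.5],[0,0,0,0.3,0,0,0.5]],
  ],
)

```text
t: 24.72
position: [0.5751, 0.1122, 0.1884]
orientation: [-3.141, -0.003, 3.112]
contact_force: [-13.1, -0.1, 8.5]
grip_width: 0.494
gripper_force: 6.4
```

I held about 13 N in total, roughly 10 N on the stop, for 0.75 s. Now I'll release.

Request:
apply_moves(
  commands=[
    [[0,0,0,-1,0,0,0.5],[0,0,0,-5,0,0,0.5],[0,0,0,-20,0,0,0.5],[0,0,0,-45,0,0,0.5],[0,0,0,-60,0,40,0.5],[0,0,0,-80,-40,100,0.5],[0,0,0,-120,-90,150,0.5],[0,0,0,-140,-140,160,0.5],[0,0,0,-140,-200,160,0.5],[0,0,0,-140,-250,160,0.5]],
  ],
)

```text
t: 25.98
position: [0.4354, -0.1374, 0.3497]
orientation: [3.141, 0.003, 3.113]
contact_force: [1.5, 0.2, -0.2]
grip_width: 0.499
gripper_force: 0.0
```

```bash
python3 -c "
from m import *;m()"
```

```text
0.85 [0.636 0.107] [0.12  0.095 0.121] [-0.01  -1.606  3.117]
0.67 [ 0.723 -0.435] [0.134 0.095 0.132] [-0.768 -2.388  2.362]
mark 0.95 [0.632 0.105]
mark 0.74 [ 0.729 -0.447]
26.125 [ 0.4355 -0.1385  0.349 ] [ 0.1  0.9 -0. ] [-3.141e+00  2.000e-03  3.106e+00]
```

The bin is at (0.637, 0.106) with yaw about −0.02, so it stands about 20 mm past the mouth, centred and straight. I'm handing in.

```bash
python3 -c "
from workcell import ctrl;print(ctrl.job_done())"
```

```text
the job is handed in; nothing more can be done
None
```

The bin stands straight in the bay about 20 mm past the mouth, after being pressed on the stop with an estimated 10 N (13 N total push) for 0.75 s and released, and the job was handed in at about 26 s; no verdict came back.

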